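# Open the potter's damp chest and hold its cover

## Robot

A 6-joint arm with a two-finger parallel gripper is mounted at the origin on the work surface. World frame = base frame: x ahead of the robot, y to its left, z up, the work surface at z = 0. Lengths are in m, angles in rad, forces in N, time in s.
With the tool pointing down it reaches from about 0.375 to 0.9 m from the base axis. Payload 3.1 kg.
Tool frame: the origin (TCP) lies between the finger pads; the fingertips stand 8 mm ahead of it and the grasp point (between the pads) lies 11 mm behind it; z points along the fingers, y is the line along which they close (so a half turn about z gives the same grasp; the last joint's range is limited). The gripper opens to 87 mm and grips with 3 to 60 N. Pads are 19 mm wide; open, the fingers measure 117 mm over their backs; the gripper's body (75 mm by 190 mm) begins 51 mm behind the grasp point.
Start: joints at [1.036, 0.527, 1.433, -0, 1.181, -0.178], TCP at [0.218, 0.586, 0.207] pointing down, gripper open.
Joint ranges: [-3.08, 3.08], [-0.75, 2.2], [0.22, 2.44], [-1.43, 4.57], [0, 2.65], [-2.85, 2.85]. Speed limits (rad/s): [2.79, 2.79, 3.14, 3.14, 3.14, 3.14].

## Interface

Orientations are given as a unit quaternion [x, y, z, w].
In Python, from rig import robot, vision, job gives the robot as it stands.
- The arm moves only by the shell command python3 -m handwheel 'ROWS' [OPENING] [FORCE]. ROWS is JSON, a list of rows, each a list of 4 numbers: the shift along the tool's x, y, z as a fraction of full scale, then the turn about the tool's z as a fraction of full scale. A call has 1 to 20 rows; each row is the pose to reach, as a shift and turn from the pose commanded when the call began, along the tool's axes at that moment, turning the shorter way round; what a row does not reach only later rows make up. Full scale, the value 1, is 300 mm for a shift and 2 pi rad for a turn. A row lasts 1/12 s, in which the tool goes at most 41.7 mm and 7.16 degrees, less where a joint would pass 70% of its speed; a pose out of reach is approached as far as the arm can. A call with a number of a shift or a turn outside -1 to 1 is refused whole. A call with a gripper value outside its range is refused whole. OPENING is the opening in per cent of the stroke, from 0 (shut) to 100 (fully open), set as the call begins (- or left out, the last holds). The fingers move at their own pace and stop on an object; FORCE is the grip in N (left out, the last holds). Time passes only in rows, so rows that repeat a pose let the fingers close. It gives the time, the measured TCP pose, the force, the opening and the grip force at its end, in the units of the state.
- robot.get_obs(): the state, without advancing time (a new reading comes with each control period).
- vision.camera(name): name is "scene" or "top"; returns a dict with "frame" (420x560x3 uint8, red, green, blue), "K" (3x3 intrinsics, pixels), "k1" (the pictures are not rectified: a ray, as slopes to the right and down, at radius r is drawn at 1 + k1 r^2 times it, then the intrinsics apply), "cam_to_world" (4x4, takes a point from camera to world coordinates). Camera axes: x right, y down, z forward; pixel columns grow to the right and rows downward; lengths in m; the calibration is good to about 2 mm. A picture is of the moment at which its call begins. There is no depth.
- job.hand_in(): hands the job in; it is judged then, once.
Trained networks look in the newest picture that a camera, given by its name, has taken for a name from the list of things; names that differ only in an ending like _2 or _b are one class to them, and where a whole thing is asked for, a point or a joint stands for the part that bears it (a point fixed in the world has none). Each returns a list of dicts, best first, with "conf" (0 to 1); they miss things now and then, are a little off and sometimes report something else, mostly with a low value. They report only what shows in the picture. A call takes as long as a camera call. They do not tell look-alikes from the thing itself.
- vision.look_for(camera, label): "point" ([row, column] in pixels, amid what is visible of it).
- vision.outline_of(camera, label): "mask" (420x560 bool, what is visible of it) and "point" ([row, column] in pixels, amid what is visible of it).
The state is a dict: "time": time; "q": joint angles; "joint_velocities": joint speeds; "joint_torque": joint torques, N m; "position": TCP position; "tool_rot": TCP orientation; "ft_force": force on the tool from outside, world axes, zero at the start; "moment": the same for the moment, N m; "grip_width": finger opening in m; "grip_force": force on a finger pad.
Only numpy, scipy, OpenCV 4.12 (cv2) and the standard library are available. Lean on these libraries where they do the work, as an engineer would, in place of code of your own. Each camera call takes 0.05 s, during which the arm holds its last target. There are 200 camera calls.

## Task

Fit the loose wooden pull peg fully home, upright, in the metal socket block on the chest's sliding cover, then, leaving the bolt as you find it, tug the cover sideways by the peg to learn whether it is caught. If it is caught, draw the bolt right back to its stop; then slide the cover wide open to its stop by the peg. Finish while still gripping the peg and holding the cover open against its closing spring, with nothing but the peg touching the cover or its socket block, and leave the beaker, the cone and the bowl where they stand.

Things in the scene. Friction and masses are not known exactly. Their poses are not given: they have to be found in the camera images.
- peg_mid (a point): centre (half-way up) of the loose pull peg, a plain pale wooden round rod 22 mm in diameter and 90 mm long, z along it and upwards, 40 g. It starts upright in a hole in the dark wooden stand, its foot 15 mm above the work surface.
- peg_foot (a point): centre of the peg's lower end, 45 mm below peg_mid; the lower rim is slightly chamfered.
- stand: fixed dark wooden block 70 x 70 mm, 50 mm high, with a loose-fitting hole 35 mm deep in the middle of its top that holds the peg; origin at the centre of its underside. It may be at the left or the right of the chest.
- chest: fixed plywood chest, 265 mm (x) by 340 mm (y), turned up to 17 degrees; origin on the work surface, 165 mm behind its front face (towards the robot), midway along y; x away from the robot, y left, z up. Front 105 mm: solid block, 92 mm high, with the bolt. Behind it a pale wooden cover, 144 x 160 mm, top at 92 mm, shuts the compartment in the right half (-y) and slides left (+y) over a deck.
- socket (a point): centre of the mouth of the hole in the metal block on the cover: block 46 x 46 mm, 36 mm high; hole 24.2 mm wide, 32 mm deep, small chamfer; mouth 128 mm above the work surface, at chest x = +20, y = -85 mm with the cover shut; moves with the cover, axes parallel to the chest's. With the peg fully home its foot is 32 mm below the mouth and 58 mm of it stand out.
- cover (a joint): travel of the sliding cover along the chest's +y, m: 0 shut, 0.10 open at its stop. A spring pulls it shut with about 5 N when shut and 8 N when open, so it closes when let go. If the bolt is caught the cover moves only about 5 mm and then stops dead; tug with 10 to 15 N.
- bolt_knob (a point): knob of the steel slide bolt on the chest's front block: upright pin 16 mm in diameter, from 104 to 138 mm above the work surface, this point on its axis at 126 mm; at chest y = -30 mm, and x = -125 mm when fully shot. 32 mm beyond its side (+x) begins a dark hood, 36 mm wide, top at 117 mm, that hides the bolt's tip: looking does not tell whether it catches the cover.
- bolt (a joint): how far the bolt is drawn back along the chest's -x (towards the robot), m: 0 fully shot, 0.025 fully drawn at its stop, where it never catches. It starts from 0 to 0.018 and may or may not catch the cover. It stays where it is left; moving it takes about 3 N.
- beaker: loose terracotta beaker, 84 mm wide, 85 mm high, on the other side of the chest from the stand; origin at the centre of its underside; leave it alone.
- cone: loose grey clay cone, 60 mm wide at its foot, 120 mm high, beside one end of the chest; origin at the centre of its underside; leave it alone.
- bowl: loose white bowl, 110 mm wide, 50 mm high, beside one end of the chest; origin at the centre of its underside; leave it alone.
Things that resemble listed ones, but are neither listed nor needed, are in the scene too. Of the things shaped like the part that bears peg_mid, the wooden one is meant.

How it is judged:
On the way, in this order (a step that is already met when the one before it is completed fails the run):
1. the peg stands fully home in the socket, the cover still shut (horizontal distance between peg_foot and socket below 0.005 m and z of peg_foot in the frame of socket below -0.028 m and angle between the z axis of peg_mid and the z axis of socket, either way round below 0.12 rad and value of joint cover below 0.002 m), for 0.2 s.
2. the cover is tugged by the peg with the bolt as it was found (value of joint cover above 0.003 m and distance of bolt_knob from where it was at the start of the episode below 0.004 m and z of peg_foot in the frame of socket below -0.02 m and contact force between peg and cover above 2 N), for 0.1 s.
At the end, for the whole second after the job is handed in: Gripper holds the peg (over 2 N), peg 22 mm or more deep in the socket, within 6 mm and 0.15 rad, pressing on the cover (over 2 N); cover open 85 mm or more, not touched by the robot itself; bolt as found (within 4 mm) or drawn 20 mm or more; bystanders within 30 mm (value of joint cover above 0.085 m and horizontal distance between peg_foot and socket below 0.006 m and z of peg_foot in the frame of socket below -0.022 m and angle between the z axis of peg_mid and the z axis of socket, either way round below 0.15 rad and contact force between the fingers and peg above 2 N and contact force between peg and cover above 2 N and contact force between each of the arm, the fingers and cover below 1 N and (distance of bolt_knob from where it was at the start of the episode below 0.004 m or value of joint bolt above 0.02 m)); the arm keeps its last pose, push and grip.
It fails at once if the beaker is moved more than 30 mm (distance of beaker from where it was at the start of the episode above 0.03 m).
It fails at once if the cone is moved more than 30 mm (distance of cone from where it was at the start of the episode above 0.03 m).
It fails at once if the bowl is moved more than 30 mm (distance of bowl from where it was at the start of the episode above 0.03 m).
It also fails if it takes over 72 s, if anything falls off the work surface, if the arm or the gripper's body presses on something with over 40 N, if the wrist force passes 120 N, or if a joint passes its speed limit or range.

## Working session

There is one attempt and no reset: what is moved stays moved. The work goes in short steps, Python scripts to look and compute and a shell command to move; the robot and the scene stay as the last step left them, time stands still between calls to the robot, and variables do not carry over. Pictures are saved under pics/ and viewed, at most 10 in all, crops included, and the job is handed in when it is done.

```bash
ls; mkdir -p pics; cat > h.py <<'E'
import numpy as np, cv2
from rig import robot, vision, job
def ray(c,rc):
    K=c["K"];k1=c["k1"]
    d=np.array([(rc[1]-K[0][2])/K[0][0],(rc[0]-K[1][2])/K[1][1]]);u=d.copy()
    for _ in range(20): u=d/(1+k1*(u@u))
    T=np.array(c["cam_to_world"]);return T[:3,3],T[:3,:3]@np.array([u[0],u[1],1])
def atz(c,rc,z):
    o,d=ray(c,rc);return o+d*(z-o[2])/d[2]
def proj(c,p):
    T=np.array(c["cam_to_world"]);q=T[:3,:3].T@(np.array(p)-T[:3,3]);u=q[:2]/q[2];u=u*(1+c["k1"]*(u@u));K=c["K"]
    return np.array([K[1][1]*u[1]+K[1][2],K[0][0]*u[0]+K[0][2]])
def tri(c1,p1,c2,p2):
    o1,d1=ray(c1,p1);o2,d2=ray(c2,p2);A=np.stack([d1,-d2],1);s=np.linalg.lstsq(A,o2-o1,rcond=None)[0]
    a,b=o1+s[0]*d1,o2+s[1]*d2;return (a+b)/2,np.linalg.norm(a-b)
def save(n,f,s=1): cv2.imwrite(f"pics/{n}.png",cv2.resize(f[:,:,::-1],None,fx=s,fy=s,interpolation=cv2.INTER_CUBIC))
E
python3 - <<'E'
from h import *
np.set_printoptions(precision=4,suppress=True)
cs={}
for n in ("scene","top"):
    c=cs[n]=vision.camera(n); save(n+"0",c["frame"],1.4)
    print(n,c["cam_to_world"],c["K"],c["k1"])
    for l in ("peg_mid","stand","chest","socket","bolt_knob","cover","beaker","cone","bowl"):
        r=vision.look_for(n,l); print(l,[(round(x["conf"],2),[round(v) for v in x["point"]],atz(c,x["point"],{"peg_mid":.06,"socket":.128,"bolt_knob":.126}.get(l,.05))[:2]) for x in r[:4]])
E
```

```text
pics
scene [[-0.6696  0.4471 -0.5931  1.2331]
 [ 0.7426  0.39   -0.5444  0.658 ]
 [-0.0121 -0.805  -0.5932  0.8188]
 [ 0.      0.      0.      1.    ]] [[470.4769   0.     268.5198]
 [  0.     470.4769 214.3371]
 [  0.       0.       1.    ]] 0.027346657857635383
peg_mid [(0.78, [247, 372], array([0.4081, 0.2453])), (0.75, [255, 402], array([0.3848, 0.3152])), (0.52, [286, 379], array([0.5133, 0.3302])), (0.4, [189, 259], array([ 0.399 , -0.1449]))]
stand [(0.91, [273, 397], array([0.4385, 0.3347])), (0.73, [205, 156], array([ 0.6415, -0.3184]))]
chest [(0.89, [235, 249], array([ 0.565 , -0.0243]))]
socket [(0.61, [216, 215], array([ 0.6336, -0.073 ]))]
bolt_knob [(0.42, [188, 260], array([ 0.4673, -0.0746]))]
cover [(0.64, [218, 211], array([ 0.5802, -0.1545]))]
beaker [(0.74, [169, 208], array([ 0.4106, -0.3559]))]
cone [(0.85, [340, 362], array([0.6575, 0.3784]))]
bowl [(0.84, [203, 160], array([ 0.6282, -0.3198]))]
top [[ 0.0074 -0.9973  0.073   0.4611]
 [-0.9999 -0.0085 -0.0145  0.0185]
 [ 0.0151 -0.0729 -0.9972  1.3422]
 [ 0.      0.      0.      1.    ]] [[490.8897   0.     278.5581]
 [  0.     490.8897 212.2969]
 [  0.       0.       1.    ]] -0.025530945558548578
peg_mid [(0.64, [266, 153], array([0.4133, 0.3235])), (0.5, [232, 153], array([0.502 , 0.3259]))]
stand [(0.77, [268, 156], array([0.4083, 0.3192])), (0.26, [244, 315], array([ 0.4742, -0.096 ]))]
chest [(0.6, [216, 295], array([ 0.5449, -0.0449]))]
socket [(0.94, [189, 327], array([ 0.6102, -0.1188]))]
bolt_knob []
cover [(0.62, [189, 324], array([ 0.6184, -0.1202]))]
beaker [(0.56, [268, 404], array([ 0.4106, -0.3326]))]
cone [(0.69, [180, 148], array([0.6395, 0.3449]))]
bowl [(0.92, [186, 404], array([ 0.6301, -0.3333]))]
```

View pics/scene0.png

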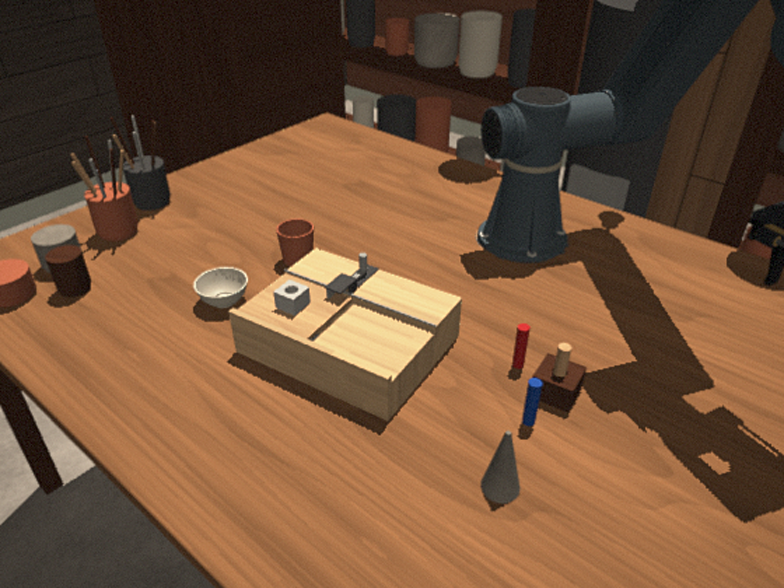

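View pics/top0.png

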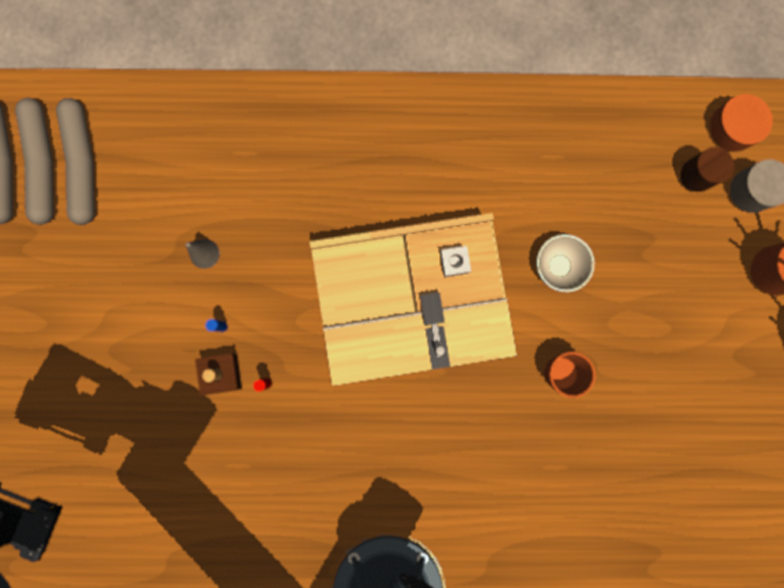

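Scene picture (784 px scale): candidates for the peg are a red rod at (522,346), a blue rod at (533,402) and the pale wooden rod in the dark stand at (563,360), which is the one described. In the top view the wooden peg's top is at (209,376), the socket at (456,260) and the knob at (440,350). Next, one close crop.

```bash
python3 - <<'E'
from h import *
s=vision.camera("scene");t=vision.camera("top")
def crop(f,r,c,h,w): return cv2.resize(f[r:r+h,c:c+w],(400,300),interpolation=cv2.INTER_CUBIC)
m=np.vstack([np.hstack([crop(s["frame"],225,350,75,100),crop(t["frame"],240,130,45,60)]),np.hstack([crop(s["frame"],170,180,75,100),crop(t["frame"],165,275,105,140)])])
save("mos1",m)
E
```

```text
(no output)
```

View pics/mos1.png

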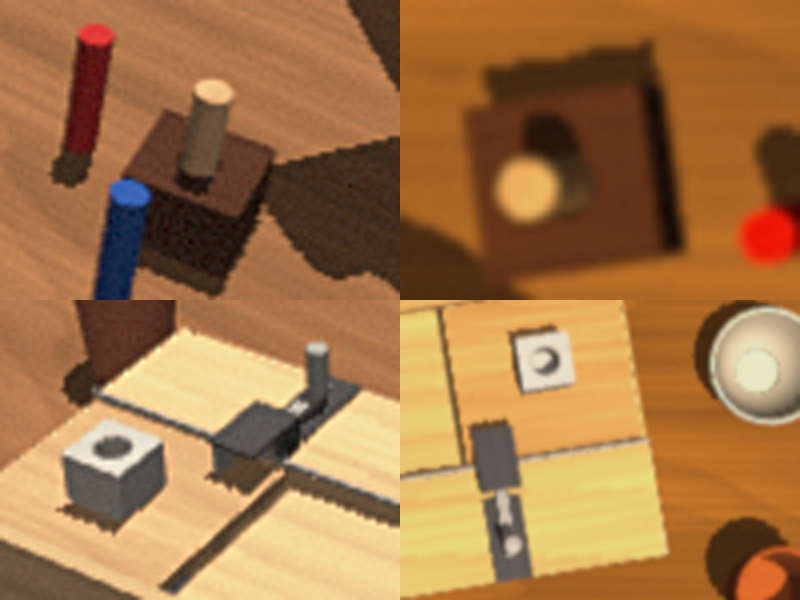

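Crop: the wooden peg's top is at scene (row 248.2, col 403.7) and top (268.2, 148.9). The socket mouth is at scene (206.7, 208.5) and top (186.4, 325.8). The knob's top is at scene (181.8, 259.3) and top (249.4, 314.5).

```bash
python3 - <<'E'
from h import *
np.set_printoptions(precision=4,suppress=True)
s=vision.camera("scene");t=vision.camera("top")
for n,a,b,z in (("peg",(248.2,403.7),(268.2,148.9),.105),("sock",(206.7,208.5),(186.4,325.8),.128),("knob",(181.8,259.3),(249.4,314.5),.138)):
    print(n,tri(s,a,t,b),atz(s,a,z),atz(t,b,z))
fr=atz(t,(253.6,368.8),.092);fl=atz(t,(274.3,237.1),.092);d=fl-fr
print(fr,fl,np.linalg.norm(d)); yaw=np.arctan2(-d[0],d[1]);print("yaw",yaw,np.degrees(yaw))
R=np.array([[np.cos(yaw),-np.sin(yaw)],[np.sin(yaw),np.cos(yaw)]])
o=(fr+fl)[:2]/2+R@[.165,0];print("origin",o,"socket pred",o+R@[.02,-.085])
print("knob in chest",[R.T@(x[:2]-o) for x in(atz(s,(181.8,259.3),.138),atz(t,(249.4,314.5),.138))])
ob=robot.get_obs();print(ob)
E
```

```text
peg (array([0.4083, 0.325 , 0.1015]), np.float64(0.0007563348413206662)) [0.412  0.3269 0.105 ] [0.4086 0.3239 0.105 ]
sock (array([ 0.6158, -0.1166,  0.1248]), np.float64(0.0009518473629650792)) [ 0.6183 -0.1126  0.128 ] [ 0.6157 -0.1165  0.128 ]
knob (array([ 0.4581, -0.087 ,  0.1365]), np.float64(0.0023063616562940875)) [ 0.4591 -0.0844  0.138 ] [ 0.4588 -0.0878  0.138 ]
[ 0.449  -0.2304  0.092 ] [0.3945 0.104  0.092 ] 0.33884071835082685
yaw 0.161705660207156 9.26505185324662
origin [ 0.5846 -0.0367] socket pred [ 0.618  -0.1173]
knob in chest [array([-0.1315, -0.0269]), array([-0.1324, -0.0302])]
{'time': 1.2, 'q': array([ 1.0365,  0.5275,  1.4327, -0.    ,  1.1814, -0.1785]), 'joint_velocities': array([ 0.0007,  0.0013, -0.0003, -0.0005,  0.0001,  0.002 ]), 'joint_torque': array([  0.0003, -44.0027, -17.6985,   0.0634,   0.0507,  -0.    ]), 'position': array([0.2177, 0.5858, 0.2068]), 'tool_rot': array([0.177 , 0.9842, 0.    , 0.    ]), 'ft_force': array([-0.0828,  0.4567,  0.1613]), 'moment': array([ 0.0008, -0.0411,  0.0014]), 'grip_force': 0.0, 'grip_width': 0.08728357520192104}
```

```bash
cat >> h.py <<'E'
np.set_printoptions(precision=4,suppress=True)
from scipy.spatial.transform import Rotation as Ro
YAW=0.162
def to(p,ang=None):
    "fractions to bring TCP to p; ang = world angle of tool y"
    o=robot.get_obs();R=Ro.from_quat(o["tool_rot"]).as_matrix()
    f=R.T@(np.array(p)-o["position"])/.3; y=R[:,1];a=np.arctan2(y[1],y[0]);t=0
    if ang is not None:
        d=(ang-a+np.pi/2)%np.pi-np.pi/2; t=-d/(2*np.pi)
    print("rows",f,t,"dist mm",1000*np.linalg.norm(f*.3),"pos",o["position"],"ang",a,"ft",o["ft_force"],"z axis",R[:,2],"grip",o["grip_width"],o["grip_force"],"t",o["time"],"q6",o["q"][5])
E
python3 -c "
from h import *
to((.409,.325,.18),np.pi/2+YAW)"
```

```text
rows [-0.9006 -0.5929  0.0892] -0.08240959153493238 dist mm 324.5807690190736 pos [0.2177 0.5858 0.2068] ang 1.2150015920919384 ft [-0.0828  0.4567  0.1613] z axis [ 0.  0. -1.] grip 0.08728357520192104 0.0 t 1.2 q6 -0.17852027388591357
```

```bash
python3 -m handwheel '[[-0.9,-0.593,0.09,-0.0824],[-0.9,-0.593,0.09,-0.0824],[-0.9,-0.593,0.09,-0.0824],[-0.9,-0.593,0.09,-0.0824],[-0.9,-0.593,0.09,-0.0824],[-0.9,-0.593,0.09,-0.0824],[-0.9,-0.593,0.09,-0.0824],[-0.9,-0.593,0.09,-0.0824],[-0.9,-0.593,0.09,-0.0824],[-0.9,-0.593,0.09,-0.0824],[-0.9,-0.593,0.09,-0.0824],[-0.9,-0.593,0.09,-0.0824]]' 60
python3 - <<'E'
from h import *
to((.409,.325,.066),np.pi/2+YAW)
s=vision.camera("scene");save("s2",s["frame"][180:300,320:480],5)
E
```

```text
time: 2.2
position: [0.408, 0.326, 0.1799]
tool_rot: [-0.082, 0.997, 0.0, -0.0]
ft_force: [0.1, 0.2, 0.9]
grip_width: 0.0524
grip_force: 0.0
rows [-0.0027 -0.0039  0.3796] 0.00020135744351832232 dist mm 113.88357217678946 pos [0.408  0.326  0.1799] ang 1.734061492925502 ft [0.1466 0.2408 0.8944] z axis [-0.0002  0.0004 -1.    ] grip 0.0524401640923011 0.0 t 2.2 q6 -1.2747012437711716
```

View pics/s2.png

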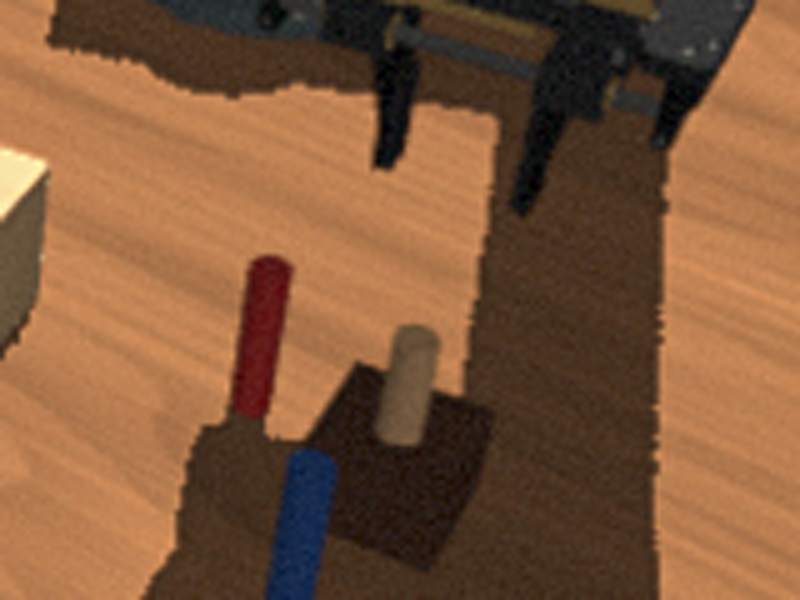

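The tips straddle a line above the peg: fingers at (388,165) and (520,210), peg at (413,335). Going down onto it and gripping.

```bash
python3 -m handwheel '[[-0.003,-0.004,0.1,0],[-0.003,-0.004,0.2,0],[-0.003,-0.004,0.28,0],[-0.003,-0.004,0.34,0],[-0.003,-0.004,0.38,0],[-0.003,-0.004,0.38,0],[-0.003,-0.004,0.38,0]]' 60
python3 -m handwheel '[[0,0,0,0],[0,0,0,0],[0,0,0,0],[0,0,0,0],[0,0,0,0],[0,0,0,0],[0,0,0,0],[0,0,0,0]]' 0 15
python3 -c "
from h import *
s=vision.camera('scene');save('s3',s['frame'][190:290,340:460],6)"
```

```text
time: 2.83
position: [0.4088, 0.325, 0.0654]
tool_rot: [-0.082, 0.997, -0.0, -0.001]
ft_force: [0.7, -0.7, 0.3]
grip_width: 0.0523
grip_force: 0.0
time: 3.5
position: [0.4103, 0.3241, 0.0662]
tool_rot: [-0.081, 0.997, 0.0, 0.0]
ft_force: [-0.6, -0.2, 3.9]
grip_width: 0.0217
grip_force: 15.0
```

View pics/s3.png

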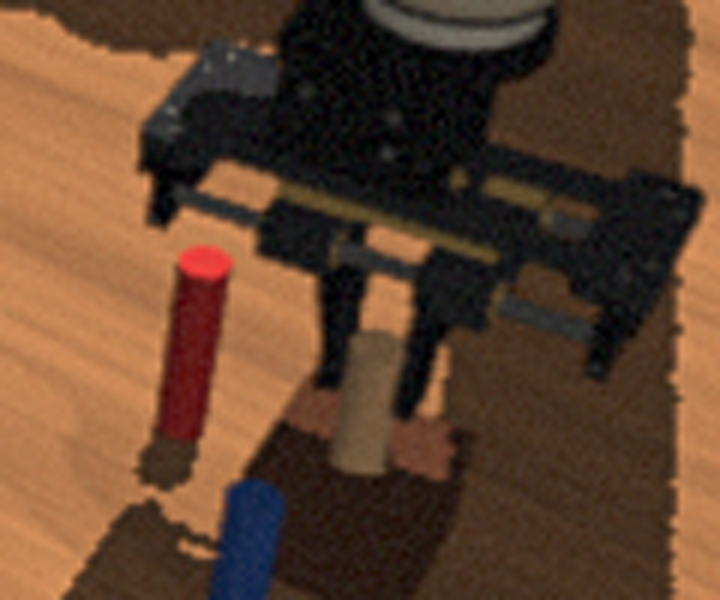

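Peg gripped between the pads (21.7 mm). Lift.

```bash
python3 -m handwheel '[[0,0,-0.08,0],[0,0,-0.18,0],[0,0,-0.3,0],[0,0,-0.42,0],[0,0,-0.53,0],[0,0,-0.6,0],[0,0,-0.6,0],[0,0,-0.6,0]]' 0 25
python3 -c "
from h import *
to((.617,-.117,.246),np.pi/2+YAW)"
```

```text
time: 4.22
position: [0.4102, 0.3241, 0.2467]
tool_rot: [-0.081, 0.997, 0.0, 0.001]
ft_force: [-0.1, -0.1, -1.2]
grip_width: 0.0213
grip_force: 25.0
rows [-0.4431 -1.5624  0.0022] -7.81652210708421e-06 dist mm 487.2052177658673 pos [0.4102 0.3241 0.2467] ang 1.73274721413804 ft [-0.1274 -0.1365 -1.1931] z axis [ 0.0022  0.0011 -1.    ] grip 0.021299764616754042 24.98410625383258 t 4.2167 q6 -1.277920429860967
```

```bash
python3 -m handwheel '[[-0.2,-0.8,0,0],[-0.2,-0.8,0,0],[-0.2,-0.8,0,0],[-0.2,-0.8,0,0],[-0.2,-0.8,0,0],[-0.2,-0.8,0,0],[-0.2,-0.8,0,0],[-0.2,-0.8,0,0]]'
python3 -m handwheel '[[-0.243,-0.762,0,0],[-0.243,-0.762,0,0],[-0.243,-0.762,0,0],[-0.243,-0.762,0,0],[-0.243,-0.762,0,0],[-0.243,-0.762,0,0],[-0.243,-0.762,0,0],[-0.243,-0.762,0,0],[-0.243,-0.762,0,0]]'
python3 -c "
from h import *
to((.617,-.117,.195),np.pi/2+YAW)"
```

```text
time: 4.88
position: [0.5072, 0.0948, 0.2435]
tool_rot: [-0.078, 0.997, 0.0, -0.002]
ft_force: [-0.7, -0.1, -0.7]
grip_width: 0.0212
grip_force: 25.0
time: 5.63
position: [0.6151, -0.1148, 0.244]
tool_rot: [-0.081, 0.997, 0.001, -0.002]
ft_force: [-0.0, -0.4, -1.1]
grip_width: 0.0215
grip_force: 25.0
rows [-0.0055 -0.0087  0.1634] 0.00017416081431744716 dist mm 49.132206336920625 pos [ 0.6151 -0.1148  0.244 ] ang 1.7338906114645023 ft [-0.0216 -0.3617 -1.0568] z axis [-0.004   0.0025 -1.    ] grip 0.02151853633178379 24.98184062540531 t 5.6333 q6 -2.097463384686552
```

```bash
python3 -m handwheel '[[-0.0055,-0.0087,0.08,0],[-0.0055,-0.0087,0.14,0],[-0.0055,-0.0087,0.17,0],[-0.0055,-0.0087,0.173,0],[-0.0055,-0.0087,0.173,0],[-0.0055,-0.0087,0.173,0]]'
python3 - <<'E'
from h import *
s=vision.camera("scene");t=vision.camera("top")
to((.617,-.117,.150),np.pi/2+YAW)
p=robot.get_obs()["position"];f=p-[0,0,.051]
print("foot px scene",proj(s,f),"mouth px",proj(s,(.617,-.117,.128)))
save("s4",np.vstack([cv2.resize(s["frame"][170:230,165:245],(600,450),interpolation=cv2.INTER_CUBIC)]))
E
```

```text
time: 6.13
position: [0.6191, -0.1186, 0.1948]
tool_rot: [-0.081, 0.997, -0.0, 0.001]
ft_force: [0.7, 0.2, -0.8]
grip_width: 0.0216
grip_force: 25.0
rows [0.007  0.0088 0.1508] 7.347624543693175e-05 dist mm 45.351583032519386 pos [ 0.6194 -0.1192  0.1952] ang 1.7332579916606525 ft [0.6539 0.5058 0.0831] z axis [ 0.0023 -0.0008 -1.    ] grip 0.021195635792735795 24.982227561995387 t 6.2333 q6 -2.1003626295421007
foot px scene [200.6445 205.8542] mouth px [205.8134 207.7304]
```

View pics/s4.png

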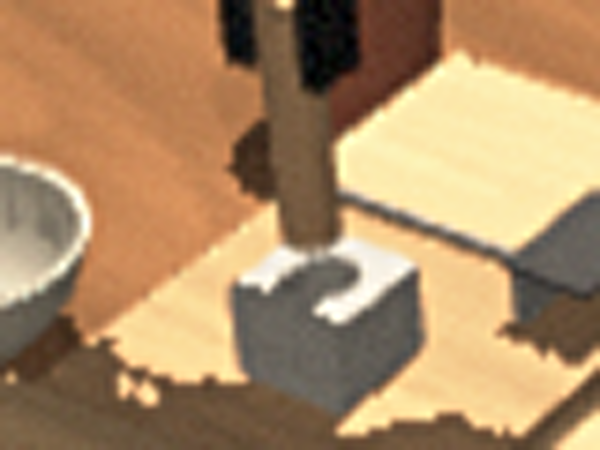

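Foot centre is at about crop (310,237), i.e. row 201.6, col 206.3. Mouth centre is at about (326,275), i.e. row 206.7, col 208.5.

```bash
python3 - <<'E'
from h import *
s=vision.camera("scene")
p=robot.get_obs()["position"];a=atz(s,(201.6,206.3),p[2]-.051);b=atz(s,(206.7,208.5),.128)
print(p,a,b,"corr",b-a,"mm/px",atz(s,(207.7,208.5),.128)-b,atz(s,(206.7,209.5),.128)-b)
to(p+(b-a)*[1,1,0]+[0,0,-.01],np.pi/2+YAW)
E
```

```text
[ 0.6194 -0.1193  0.1951] [ 0.6214 -0.1153  0.1441] [ 0.6183 -0.1126  0.128 ] corr [-0.0031  0.0027 -0.0161] mm/px [0.0029 0.0033 0.    ] [-0.0017  0.0019  0.    ]
rows [0.0087 0.0106 0.0333] 4.046683007977297e-05 dist mm 10.805509603992915 pos [ 0.6194 -0.1193  0.1951] ang 1.7330505873870818 ft [-0.2178  0.4032  0.2204] z axis [ 0.0022 -0.0008 -1.    ] grip 0.021322471579749796 24.98229925520718 t 6.2833 q6 -2.1003479356337458
```

```bash
python3 -m handwheel '[[0.01,0.0095,0.03,0],[0.01,0.0095,0.045,0],[0.01,0.0095,0.052,0],[0.01,0.0095,0.056,0],[0.01,0.0095,0.06,0],[0.01,0.0095,0.06,0],[0.01,0.0095,0.06,0]]'
python3 -c "
from h import *
c=vision.camera('scene')
to((.6162,-.1166,.16))"
```

```text
time: 6.87
position: [0.6165, -0.1168, 0.1784]
tool_rot: [-0.081, 0.997, -0.0, 0.002]
ft_force: [-1.5, 2.7, 10.4]
grip_width: 0.0213
grip_force: 25.0
rows [0.0011 0.0008 0.0614] 0 dist mm 18.412617913968816 pos [ 0.6165 -0.1168  0.1784] ang 1.7323690127515674 ft [-1.3161  2.3869 11.613 ] z axis [ 0.0038  0.     -1.    ] grip 0.021367207867121953 25.031158395577222 t 6.9167 q6 -2.0988078649571493
```

```bash
python3 -m handwheel '[[0.001,0.001,0,0],[0.0015,0.002,0,0],[0.002,0.003,0,0],[0.0025,0.004,0,0],[0.003,0.005,0,0],[0.003,0.005,0,0]]'
python3 -c "
from h import *
to((.6162,-.1166,.16));print(robot.get_obs()['moment'])"
```

```text
time: 7.42
position: [0.6159, -0.1163, 0.1785]
tool_rot: [-0.081, 0.997, -0.001, 0.002]
ft_force: [0.2, 0.4, 11.0]
grip_width: 0.0213
grip_force: 25.0
rows [-0.0006 -0.0009  0.0617] 0 dist mm 18.508886662851978 pos [ 0.6159 -0.1163  0.1785] ang 1.732636555954923 ft [ 0.2269  0.4315 11.0353] z axis [ 0.0051 -0.0018 -1.    ] grip 0.02127781673721678 24.983486111741513 t 7.4167 q6 -2.0974938125475924
[0.1396 0.1298 0.0145]
```

```bash
python3 -m handwheel '[[-0.003,-0.003,0.002,0],[-0.006,-0.006,0.002,0],[-0.008,-0.008,0.002,0],[-0.008,-0.008,0.002,0]]'
python3 -c "
from h import *
to((.6162,-.1166,.16));print(robot.get_obs()['moment'])"
python3 -m handwheel '[[0,-0.004,0,0],[0.004,-0.006,0,0],[0.006,-0.004,0,0],[0.006,-0.004,0,0]]'
python3 -c "
from h import *
to((.6162,-.1166,.16));print(robot.get_obs()['moment'])"
```

```text
time: 7.75
position: [0.6183, -0.1171, 0.178]
tool_rot: [-0.081, 0.997, 0.0, 0.002]
ft_force: [-0.7, 2.9, 12.5]
grip_width: 0.0213
grip_force: 25.1
rows [0.0068 0.0027 0.06  ] 0 dist mm 18.122810331013724 pos [ 0.6183 -0.1171  0.178 ] ang 1.7320664599331774 ft [-0.669  2.939 12.492] z axis [ 0.0041  0.0008 -1.    ] grip 0.021250128072337112 25.050628767348826 t 7.75 q6 -2.0988092522341146
[ 0.6794  0.3756 -0.0216]
time: 8.08
position: [0.6172, -0.1178, 0.1781]
tool_rot: [-0.08, 0.997, 0.001, 0.003]
ft_force: [0.7, 4.9, 11.9]
grip_width: 0.0212
grip_force: 25.1
rows [0.0029 0.0043 0.0604] 0 dist mm 18.173852261813547 pos [ 0.6172 -0.1178  0.1781] ang 1.7318307047589423 ft [ 0.7363  4.8626 11.8551] z axis [ 0.0056  0.0021 -1.    ] grip 0.021184901106521978 25.090066189295612 t 8.0833 q6 -2.1019491529716747
[ 1.0409  0.0761 -0.0006]
```

```bash
python3 -m handwheel '[[0,0.004,0,0],[0,0.007,0,0],[0,0.01,0,0],[0,0.012,0,0],[0,0.014,0,0],[0,0.014,0,0]]'
python3 -c "
from h import *
to((.6162,-.1166,.16));print(robot.get_obs()['moment'])"
python3 -m handwheel '[[0,0.002,0,0],[0,0.004,0,0],[0,0.005,0,0],[0,0.005,0,0]]'
python3 -c "
from h import *
to((.6162,-.1166,.16));print(robot.get_obs()['moment'])"
```

```text
time: 8.58
position: [0.6171, -0.1163, 0.1782]
tool_rot: [-0.081, 0.997, -0.002, 0.003]
ft_force: [0.4, -0.6, 10.3]
grip_width: 0.0212
grip_force: 24.9
rows [ 0.0036 -0.0001  0.0605] 0 dist mm 18.184592185923854 pos [ 0.6171 -0.1163  0.1782] ang 1.732914474040451 ft [ 0.3998 -0.5803 10.3081] z axis [ 0.0069 -0.0034 -1.    ] grip 0.0211561523284112 24.92014871444553 t 8.5833 q6 -2.09621088067813
[-0.112   0.0484  0.0145]
time: 8.92
position: [0.6171, -0.1158, 0.1782]
tool_rot: [-0.081, 0.997, -0.003, 0.003]
ft_force: [0.6, -3.0, 8.6]
grip_width: 0.0214
grip_force: 24.9
rows [ 0.0039 -0.0016  0.0606] 0 dist mm 18.215939754411437 pos [ 0.6171 -0.1158  0.1782] ang 1.7330628921009028 ft [ 0.6055 -2.9888  8.6465] z axis [ 0.0074 -0.0051 -1.    ] grip 0.02143767977516883 24.925821705255657 t 8.9167 q6 -2.094115360460466
[-0.5687 -0.0005  0.0488]
```

```bash
python3 -m handwheel '[[0,0,-0.01,0],[0,0,-0.015,0],[0,0,-0.015,0],[0,0,-0.015,0]]'
python3 - <<'E'
from h import *
s=vision.camera("scene");F=s["frame"].astype(float)
for _ in range(4): F+=vision.camera("scene")["frame"]
to((.6162,-.1166,.16));
save("s5",cv2.resize((F/5).astype(np.uint8)[182:227,180:240],(800,600),interpolation=cv2.INTER_CUBIC))
E
```

```text
time: 9.25
position: [0.6138, -0.1132, 0.1791]
tool_rot: [-0.081, 0.997, 0.0, -0.001]
ft_force: [-0.1, -0.4, -1.1]
grip_width: 0.0215
grip_force: 24.9
rows [-0.0052 -0.0118  0.0643] 0 dist mm 19.673990361867723 pos [ 0.6141 -0.1134  0.1793] ang 1.732849290634619 ft [ 0.2848  0.2431 -0.8839] z axis [-0.0008  0.0003 -1.    ] grip 0.021166419952555242 24.927277299575508 t 9.5 q6 -2.094097210316602
```

View pics/s5.png

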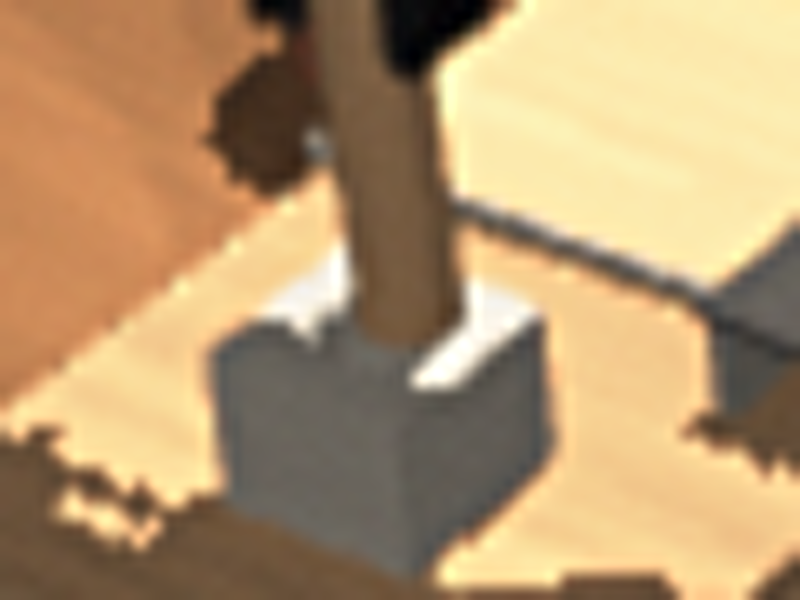

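The foot (crop 412,320) sits to the upper right of the block-top centre (about 380,322). The forces while pressing show the peg already centred in y (about -0.116) but short in x, so I'll shift +x and press again.

```bash
python3 -m handwheel '[[-0.009,-0.009,0,0],[-0.009,-0.009,0.01,0],[-0.009,-0.009,0.017,0],[-0.009,-0.009,0.017,0]]'
python3 -c "
from h import *
to((.6162,-.1166,.147))"
python3 -m handwheel '[[-0.002,0,0,0],[-0.004,0,0,0],[-0.006,0,0,0],[-0.008,0,0,0],[-0.008,0,0,0]]'
python3 -c "
from h import *
to((.6162,-.1166,.147))"
```

```text
time: 9.83
position: [0.6182, -0.1161, 0.1744]
tool_rot: [-0.081, 0.997, -0.0, 0.001]
ft_force: [2.1, -0.9, -1.3]
grip_width: 0.0213
grip_force: 24.9
rows [ 0.0069 -0.0006  0.0912] 0 dist mm 27.440901118087925 pos [ 0.6182 -0.1161  0.1744] ang 1.7325825459768855 ft [ 2.1388 -0.9029 -1.3359] z axis [ 0.0015 -0.0005 -1.    ] grip 0.02128111584914926 24.923065302427858 t 9.8333 q6 -2.0956805852054985
time: 10.25
position: [0.6196, -0.1153, 0.1746]
tool_rot: [-0.081, 0.997, 0.0, -0.0]
ft_force: [0.3, -1.3, -0.0]
grip_width: 0.0213
grip_force: 24.9
rows [ 0.0117 -0.0024  0.092 ] 0 dist mm 27.832099346288516 pos [ 0.6196 -0.1153  0.1746] ang 1.7328385428617197 ft [ 0.277  -1.2958 -0.0013] z axis [-0.0008  0.     -1.    ] grip 0.02132439138676493 24.921856876462698 t 10.25 q6 -2.093706255250158
```

It has dropped in (z 0.1745, no axial force). Pushing home in steps.

```bash
python3 -m handwheel '[[0,-0.001,0.02,0],[0,-0.001,0.035,0],[0,-0.001,0.05,0],[0,-0.001,0.065,0],[0,-0.001,0.08,0],[0,-0.001,0.092,0],[0,-0.001,0.098,0],[0,-0.001,0.098,0],[0,-0.001,0.098,0]]'
python3 -c "
from h import *
to((.6162,-.1166,.147))"
```

```text
time: 11.0
position: [0.6204, -0.1156, 0.1469]
tool_rot: [-0.081, 0.997, -0.0, 0.001]
ft_force: [-0.9, 0.9, 7.6]
grip_width: 0.021
grip_force: 25.0
rows [ 0.0142 -0.001  -0.0003] 0 dist mm 4.2663968416600895 pos [ 0.6204 -0.1156  0.1469] ang 1.7327423827258654 ft [-0.9038  0.8784  7.5943] z axis [ 0.0015 -0.0002 -1.    ] grip 0.021048988831706635 24.952499018982053 t 11.0 q6 -2.094145936444527
```

Peg is home (z 0.147, 7.6 N on the bottom). Settle, then tug +y.

```bash
python3 -m handwheel '[[0,0,-0.004,0],[0,0,-0.004,0],[0,0,-0.004,0],[0,0,-0.004,0],[0,0,-0.004,0]]' 0 40
python3 -m handwheel '[[0,0.01,0,0],[0,0.018,0,0],[0,0.026,0,0],[0,0.026,0,0],[0,0.026,0,0],[0,0.026,0,0]]'
python3 -c "
from h import *
to((.6204,-.1156,.147))"
```

```text
time: 11.42
position: [0.6201, -0.1156, 0.147]
tool_rot: [-0.081, 0.997, 0.0, 0.0]
ft_force: [-1.4, 0.6, 5.2]
grip_width: 0.0211
grip_force: 39.9
time: 11.92
position: [0.6195, -0.1102, 0.147]
tool_rot: [-0.081, 0.997, -0.002, 0.001]
ft_force: [-0.2, -5.1, 4.8]
grip_width: 0.0214
grip_force: 39.9
rows [ 0.     -0.0183  0.0002] 0 dist mm 5.488932677929633 pos [ 0.6195 -0.1102  0.147 ] ang 1.7333475466998565 ft [-0.2279 -5.1437  4.8432] z axis [ 0.0022 -0.0043 -1.    ] grip 0.02136022285863481 39.92581113707274 t 11.9167 q6 -2.0831736213784717
```

```bash
python3 -m handwheel '[[0,0.01,0,0],[0,0.02,0,0],[0,0.02,0,0],[0,0.02,0,0],[0,0.02,0,0]]'
python3 -c "
from h import *
to((.6204,-.1156,.147))"
```

```text
time: 12.33
position: [0.6195, -0.1078, 0.1474]
tool_rot: [-0.082, 0.997, -0.005, 0.002]
ft_force: [-0.0, -11.6, 3.4]
grip_width: 0.0211
grip_force: 40.2
rows [ 0.0013 -0.0262  0.0015] 0 dist mm 7.894183606136102 pos [ 0.6195 -0.1078  0.1474] ang 1.7341332559583504 ft [ -0.0041 -11.6008   3.37  ] z axis [ 0.0043 -0.0106 -0.9999] grip 0.021093367227554245 40.24695069529116 t 12.3333 q6 -2.074564553506075
```

```bash
python3 -m handwheel '[[0,0.01,0,0],[0,0.01,0,0],[0,0.01,0,0],[0,0.01,0,0]]'
python3 -c "
from h import *
to((.6204,-.1156,.147))"
```

```text
time: 12.67
position: [0.6197, -0.1067, 0.1477]
tool_rot: [-0.082, 0.997, -0.007, 0.002]
ft_force: [0.6, -15.0, 2.9]
grip_width: 0.0215
grip_force: 40.6
rows [ 0.0024 -0.0295  0.0027] 0 dist mm 8.908380350808875 pos [ 0.6197 -0.1067  0.1477] ang 1.7345884030729621 ft [  0.6328 -15.0281   2.9263] z axis [ 0.0057 -0.0141 -0.9999] grip 0.021508232600118922 40.553336441516876 t 12.6667 q6 -2.070321584423265
```

Caught: 15 N with no real travel. Return the cover, release, and lift clear of the peg.

```bash
python3 -m handwheel '[[0,-0.02,0,0],[0,-0.04,0,0],[0,-0.056,0,0],[0,-0.056,0,0],[0,-0.056,0,0],[0,-0.056,0,0]]'
python3 -m handwheel '[[0,0,0,0],[0,0,0,0],[0,0,0,0],[0,0,0,0],[0,0,0,0],[0,0,-0.08,0],[0,0,-0.18,0],[0,0,-0.25,0],[0,0,-0.25,0],[0,0,-0.25,0]]' 60
python3 - <<'E'
from h import *
t=vision.camera("top");s=vision.camera("scene")
# knob from chest frame anchored at the found socket
R=np.array([[np.cos(YAW),-np.sin(YAW)],[np.sin(YAW),np.cos(YAW)]])
o=np.array([.6195,-.1155])-R@[.02,-.085]
print("origin",o,"knob line",o+R@[-.132,-.030])
k=o+R@[-.132,-.030]
to((*k,.23),np.pi/2+YAW)
E
```

```text
time: 13.17
position: [0.6203, -0.115, 0.1472]
tool_rot: [-0.081, 0.997, 0.001, 0.001]
ft_force: [-0.5, 1.1, 6.6]
grip_width: 0.0213
grip_force: 40.0
time: 14.0
position: [0.6205, -0.1158, 0.2226]
tool_rot: [-0.081, 0.997, -0.001, 0.001]
ft_force: [0.5, 0.0, -0.6]
grip_width: 0.052
grip_force: 0.0
origin [ 0.5861 -0.0348] knob line [ 0.4606 -0.0857]
rows [ 0.5048  0.1822 -0.0314] -2.3995715476035016e-05 dist mm 161.26969264813005 pos [ 0.6189 -0.1153  0.2202] ang 1.7326455572679822 ft [-0.7411  0.1017  0.2867] z axis [-0.0024  0.001  -1.    ] grip 0.05222672497761918 0.0 t 14.1 q6 -2.09411346998239
```

```bash
python3 -m handwheel '[[0.505,0.182,-0.02,0],[0.505,0.182,-0.02,0],[0.505,0.182,-0.02,0],[0.505,0.182,-0.02,0],[0.505,0.182,-0.02,0],[0.505,0.182,-0.02,0],[0.505,0.182,0.05,0],[0.505,0.182,0.15,0],[0.505,0.182,0.15,0],[0.505,0.182,0.15,0]]'
python3 - <<'E'
from h import *
to((.4595,-.086,.118),np.pi/2+YAW)
c=vision.camera("scene");save("s6",c["frame"][140:260,180:340],5)
E
```

```text
time: 14.93
position: [0.4613, -0.0861, 0.175]
tool_rot: [-0.081, 0.997, 0.001, -0.002]
ft_force: [-0.4, 0.0, -0.3]
grip_width: 0.0523
grip_force: 0.0
rows [0.0054 0.0008 0.1899] -1.1817161215995264e-05 dist mm 56.99669947655928 pos [ 0.4613 -0.0861  0.175 ] ang 1.7327220773811716 ft [-0.4155  0.0308 -0.2862] z axis [-0.0039  0.0018 -1.    ] grip 0.05231259173635766 0.0 t 14.9333 q6 -2.1559561087908654
```

View pics/s6.png

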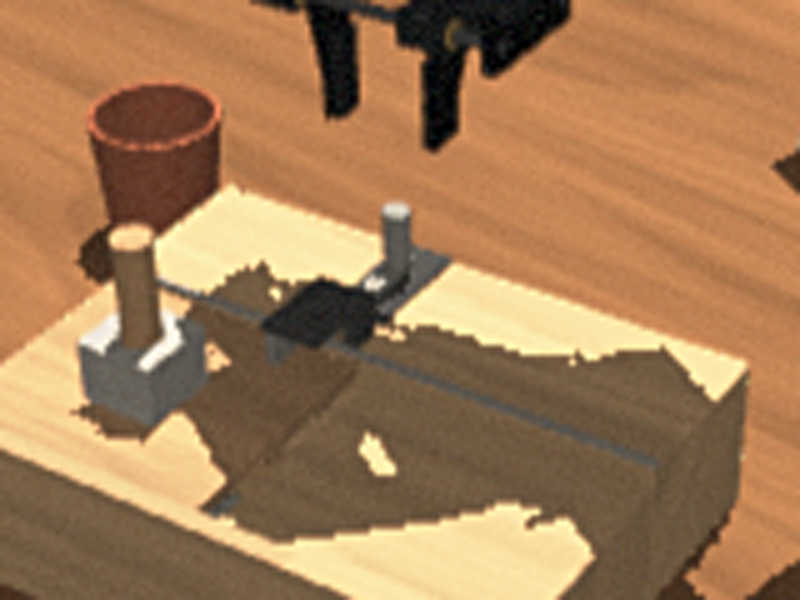

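The peg stands home in the block at (135,240). The tips' midpoint (390,131) is above the knob at (397,210). Descend and grip the knob.

```bash
python3 -m handwheel '[[0.005,0,0.07,0],[0.005,0,0.13,0],[0.005,0,0.17,0],[0.005,0,0.187,0],[0.005,0,0.187,0],[0.005,0,0.187,0]]' 60
python3 -m handwheel '[[0,0,0,0],[0,0,0,0],[0,0,0,0],[0,0,0,0],[0,0,0,0],[0,0,0,0],[0,0,0,0]]' 0 30
python3 -c "
from h import *
to((.46,-.086,.118))"
```

```text
time: 15.48
position: [0.4612, -0.0869, 0.1212]
tool_rot: [-0.081, 0.997, -0.0, 0.001]
ft_force: [-0.0, 1.0, -0.1]
grip_width: 0.052
grip_force: 0.0
time: 16.07
position: [0.4601, -0.0866, 0.1204]
tool_rot: [-0.081, 0.997, -0.0, 0.0]
ft_force: [-0.1, -0.4, 1.4]
grip_width: 0.014
grip_force: 24.9
rows [0.0001 0.0019 0.0082] 0 dist mm 2.510781521121738 pos [ 0.4601 -0.0866  0.1204] ang 1.7328868603069634 ft [-0.0643 -0.3506  1.4302] z axis [ 0.0002 -0.0003 -1.    ] grip 0.014012876894387561 24.893299341201782 t 16.0667 q6 -2.1578602970909064
```

```bash
python3 -m handwheel '[[0,0,0,0],[0.01,0,0,0],[0.02,0,0,0],[0.03,0,0,0],[0.04,0,0,0],[0.04,0,0,0],[0.04,0,0,0]]' 0 45
python3 -c "
from h import *
to((.46,-.086,.118))"
```

```text
time: 16.65
position: [0.451, -0.0893, 0.1224]
tool_rot: [-0.081, 0.997, -0.001, 0.003]
ft_force: [0.8, 1.4, 13.9]
grip_width: 0.0004
grip_force: 6.6
rows [-0.0312  0.006   0.0147] 0 dist mm 10.515206138944011 pos [ 0.451  -0.0893  0.1224] ang 1.7321304927465366 ft [ 0.8316  1.4454 13.8607] z axis [ 0.0066 -0.0022 -1.    ] grip 0.0003819073741315329 6.626665550720645 t 16.65 q6 -2.1728143084375633
```

```bash
python3 -m handwheel '[[0,0,0,0],[0,0,0,0],[0,0,0,0],[0,0,0,0],[0,0,-0.05,0],[0,0,-0.15,0],[0,0,-0.22,0],[0,0,-0.22,0]]' 60
python3 - <<'E'
from h import *
t=vision.camera("top");c=vision.camera("scene")
to((.46,-.086,.118))
m=np.hstack([cv2.resize(c["frame"][165:225,220:300],(400,300),interpolation=cv2.INTER_CUBIC),cv2.resize(t["frame"][215:275,275:355],(400,300),interpolation=cv2.INTER_CUBIC)])
save("s7",m)
for p in ((.459,-.086,.138),(.447,-.088,.138),(.459,-.086,.104),(.447,-.088,.104)): print(p,proj(c,p),proj(t,p))
E
```

```text
time: 17.32
position: [0.4509, -0.0895, 0.1899]
tool_rot: [-0.081, 0.997, -0.002, 0.004]
ft_force: [0.5, -0.5, 0.3]
grip_width: 0.0453
grip_force: 0.0
rows [-0.0386  0.0024  0.2298] 0 dist mm 69.89562746299812 pos [ 0.4486 -0.0885  0.1869] ang 1.7327114296845798 ft [-1.1816 -0.3648  0.0245] z axis [ 0.0018 -0.0008 -1.    ] grip 0.04948742278129586 0.0 t 17.4167 q6 -2.172807300542489
(0.459, -0.086, 0.138) [181.5767 258.9067] [249.3288 313.7779]
(0.447, -0.088, 0.138) [179.521  261.3834] [254.2485 314.5814]
(0.459, -0.086, 0.104) [192.0886 259.208 ] [249.2968 312.6086]
(0.447, -0.088, 0.104) [189.9988 261.6442] [254.0815 313.3893]
```

View pics/s7.png

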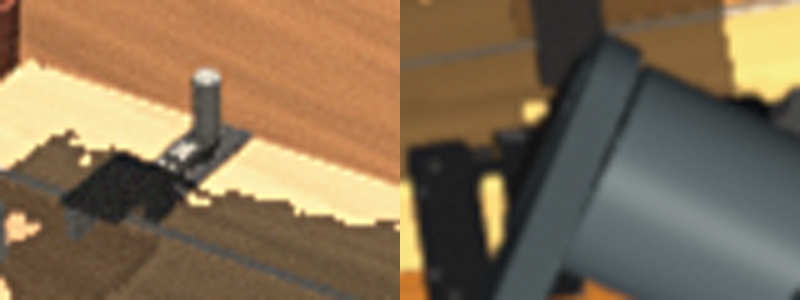

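Knob top is now at crop (207,76), row 180.2, col 261.4, so the bolt moved back about 10 mm before the pads slipped. Comparing images, the visible fingertips sit about 20 mm higher than I assumed, so the pads only caught the knob's top. Going lower, guarded by force.

```bash
python3 -m handwheel '[[0,0,0.08,0],[0,0,0.16,0],[0,0,0.22,0],[0,0,0.25,0],[0,0,0.255,0],[0,0,0.255,0]]' 60
python3 -m handwheel '[[0,0,0.01,0],[0,0,0.02,0],[0,0,0.025,0],[0,0,0.025,0],[0,0,0.025,0]]' 60
python3 -c "
from h import *
to((.449,-.088,.106))"
```

```text
time: 17.92
position: [0.4475, -0.0881, 0.1089]
tool_rot: [-0.081, 0.997, 0.001, -0.001]
ft_force: [-0.6, -0.0, -0.4]
grip_width: 0.0525
grip_force: 0.0
time: 18.33
position: [0.4484, -0.0884, 0.1027]
tool_rot: [-0.081, 0.997, -0.0, 0.0]
ft_force: [0.6, -0.1, -0.0]
grip_width: 0.0518
grip_force: 0.0
rows [-0.0022  0.0011 -0.0111] 0 dist mm 3.4024048489697996 pos [ 0.4484 -0.0884  0.1027] ang 1.7327397687943673 ft [ 0.6163 -0.121  -0.0163] z axis [ 0.0007 -0.0003 -1.    ] grip 0.05182564019003812 0.0 t 18.3333 q6 -2.172789757990247
```

```bash
python3 -m handwheel '[[0,0,0,0],[0,0,0,0],[0,0,0,0],[0,0,0,0],[0,0,0,0],[0,0,0,0],[0,0,0,0],[0,0,0,0]]' 0 30
python3 - <<'E'
from h import *
c=vision.camera("scene");to((.449,-.088,.106))
save("s8",cv2.resize(c["frame"][155:215,220:300],(800,600),interpolation=cv2.INTER_CUBIC))
E
```

```text
time: 19.0
position: [0.4483, -0.0885, 0.1023]
tool_rot: [-0.081, 0.997, -0.0, -0.0]
ft_force: [0.2, -2.0, 0.1]
grip_width: 0.0148
grip_force: 30.0
rows [-0.0027  0.0013 -0.0121] 0 dist mm 3.742718641123561 pos [ 0.4483 -0.0885  0.1024] ang 1.7328346784490003 ft [-0.5611 -0.4551  0.5185] z axis [ 0.0001 -0.0003 -1.    ] grip 0.014866294182844571 30.000128746032715 t 19.05 q6 -2.172812975505328
```

View pics/s8.png

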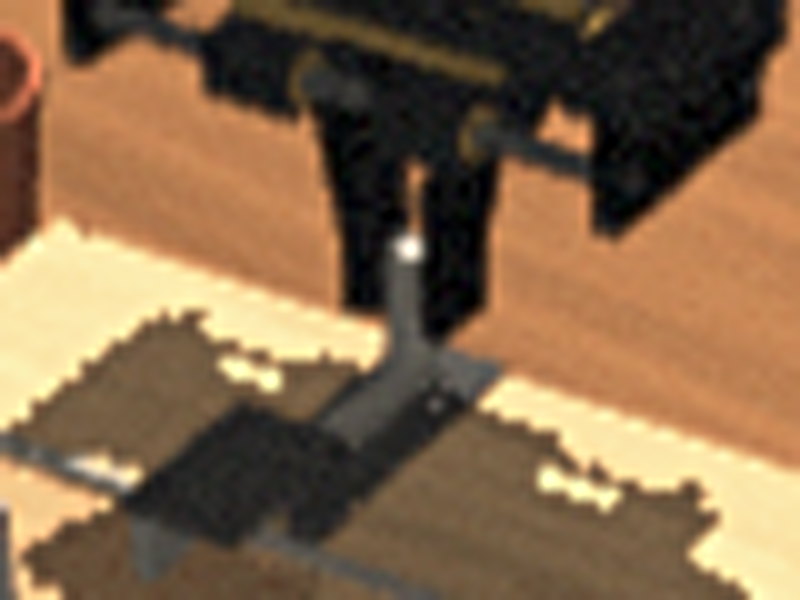

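The pads hold the knob but it sits toward their +x edge (knob top at crop (407,245)). Regripping 6 mm further +x.

```bash
python3 -m handwheel '[[0,0,0,0],[0,0,0,0],[0,0,0,0],[-0.01,0,0,0],[-0.02,0,0,0],[-0.02,0,0,0]]' 50
python3 -m handwheel '[[0,0,0,0],[0,0,0,0],[0,0,0,0],[0,0,0,0],[0,0,0,0],[0,0,0,0],[0,0,0,0]]' 0 40
python3 -m handwheel '[[0.01,0,0,0],[0.02,0,0,0],[0.03,0,0,0],[0.03,0,0,0],[0.03,0,0,0]]'
python3 -c "
from h import *
to((.449,-.088,.106))"
```

```text
time: 19.55
position: [0.4551, -0.0876, 0.1024]
tool_rot: [-0.081, 0.997, -0.0, 0.001]
ft_force: [-0.1, -0.1, 0.2]
grip_width: 0.0418
grip_force: 0.0
time: 20.13
position: [0.4541, -0.0876, 0.1023]
tool_rot: [-0.081, 0.997, -0.0, -0.0]
ft_force: [-1.4, -0.3, 0.0]
grip_width: 0.015
grip_force: 40.0
time: 20.55
position: [0.4471, -0.0889, 0.1024]
tool_rot: [-0.08, 0.997, -0.0, 0.002]
ft_force: [6.5, 3.2, -5.6]
grip_width: 0.0145
grip_force: 40.0
rows [-0.0067  0.0018 -0.0119] 0 dist mm 4.148633045747652 pos [ 0.4471 -0.0889  0.1024] ang 1.7309586841997644 ft [ 6.4953  3.1508 -5.5863] z axis [ 0.0045  0.     -1.    ] grip 0.0145164012241618 39.99870300292969 t 20.55 q6 -2.1768306857236417
```

```bash
python3 -m handwheel '[[0.01,0,0,0],[0.02,0,0,0],[0.03,0,0,0],[0.03,0,0,0],[0.03,0,0,0]]'
python3 -m handwheel '[[0.01,0,0,0],[0.02,0,0,0],[0.03,0,0,0],[0.03,0,0,0],[0.03,0,0,0]]'
python3 -c "
from h import *
to((.449,-.088,.106))"
```

```text
time: 20.97
position: [0.447, -0.0892, 0.1026]
tool_rot: [-0.076, 0.997, -0.0, 0.011]
ft_force: [27.1, 18.7, -19.0]
grip_width: 0.0149
grip_force: 40.0
time: 21.38
position: [0.4428, -0.0902, 0.1033]
tool_rot: [-0.075, 0.997, -0.0, 0.016]
ft_force: [38.2, 28.6, -21.6]
grip_width: 0.0146
grip_force: 40.0
rows [-0.0218  0.004  -0.0082] 0 dist mm 7.085746862912114 pos [ 0.4428 -0.0902  0.1033] ang 1.7209019708832778 ft [ 38.1726  28.6314 -21.6048] z axis [ 0.0317  0.0015 -0.9995] grip 0.01463008653691552 39.96863901615143 t 21.3833 q6 -2.2008517123943916
```

Hard stop reached (position unchanged at 27 N). Relax, release and lift.

```bash
python3 -m handwheel '[[-0.02,0,0,0],[-0.04,0,0,0],[-0.05,0,0,0],[-0.05,0,0,0]]'
python3 -m handwheel '[[0,0,0,0],[0,0,0,0],[0,0,0,0],[0,0,0,0],[0,0,-0.07,0],[0,0,-0.18,0],[0,0,-0.3,0],[0,0,-0.4,0],[0,0,-0.4,0],[0,0,-0.4,0]]' 60
python3 - <<'E'
from h import *
c=vision.camera("scene");to((.6197,-.1155,.222),np.pi/2+YAW)
R=np.array([[np.cos(YAW),-np.sin(YAW)],[np.sin(YAW),np.cos(YAW)]]);o=np.array([.5861,-.0348])
for r in vision.look_for("scene","bolt_knob"): print(r)
for b in (.007,.018,.025): print(b,proj(c,(*(o+R@[-.125-b,-.03]),.126)))
# bright knob cap search: template of metal top
g=c["frame"][170:200,245:280].astype(int).sum(2);print(g[4:16,10:24])
E
```

```text
time: 21.72
position: [0.4434, -0.0894, 0.1031]
tool_rot: [-0.081, 0.997, -0.001, 0.001]
ft_force: [1.7, 1.2, 4.2]
grip_width: 0.0149
grip_force: 40.0
time: 22.55
position: [0.4429, -0.0898, 0.2237]
tool_rot: [-0.081, 0.997, -0.001, 0.002]
ft_force: [0.3, 0.3, -0.4]
grip_width: 0.0518
grip_force: 0.0
rows [-0.5714 -0.182   0.001 ] -2.8802249673164626e-05 dist mm 179.90862360451385 pos [ 0.4417 -0.0892  0.2223] ang 1.7326153569229363 ft [-0.8082 -0.1489 -0.6924] z axis [-0.0001 -0.0001 -1.    ] grip 0.05218332775077047 0.0 t 22.6 q6 -2.180647325065505
{'point': [186.8, 260.6], 'conf': 0.69}
0.007 [185.6176 258.6762]
0.018 [183.7468 260.9185]
0.025 [182.5674 262.332 ]
[[380 393 393 390 404 412 413 419 396 419 401 399 412 407]
 [396 389 384 381 387 398 406 408 401 410 422 403 404 396]
 [396 381 388 382 390 379 388 398 391 403 416 415 420 404]
 [398 405 401 388 377 418 458 450 467 435 385 405 421 428]
 [406 414 396 395 385 539 647 630 634 590 394 388 392 413]
 [422 416 416 412 365 592 629 626 623 600 417 375 382 390]
 [406 415 419 418 337 337 496 515 469 444 317 374 383 384]
 [393 396 420 409 341 224 253 271 239 242 292 393 388 396]
 [381 389 408 403 332 228 224 263 245 228 314 406 404 389]
 [380 376 387 403 336 223 239 258 250 241 325 424 406 405]
 [386 382 381 385 327 232 240 267 254 235 312 428 420 421]
 [389 392 393 391 329 241 233 267 256 242 316 404 409 414]]
```

The knob cap moved by (-3.3 rows, +2.7 cols), matching a bolt drawn to about 25 mm. Back to the peg.

```bash
python3 -m handwheel '[[-0.571,-0.182,0,0],[-0.571,-0.182,0,0],[-0.571,-0.182,0,0],[-0.571,-0.182,0,0],[-0.571,-0.182,0,0],[-0.571,-0.182,0,0],[-0.571,-0.182,0.05,0],[-0.571,-0.182,0.12,0],[-0.571,-0.182,0.18,0],[-0.571,-0.182,0.23,0],[-0.571,-0.182,0.25,0],[-0.571,-0.182,0.25,0],[-0.571,-0.182,0.25,0]]' 60
python3 -m handwheel '[[0,0,0,0],[0,0,0,0],[0,0,0,0],[0,0,0,0],[0,0,0,0],[0,0,0,0],[0,0,0,0]]' 0 40
python3 -c "
from h import *
to((.6197,-.1155,.147))"
```

```text
time: 23.73
position: [0.6191, -0.1154, 0.1467]
tool_rot: [-0.081, 0.997, 0.0, -0.001]
ft_force: [0.3, -0.5, -0.7]
grip_width: 0.0525
grip_force: 0.0
time: 24.32
position: [0.6203, -0.1156, 0.1477]
tool_rot: [-0.081, 0.997, -0.0, 0.0]
ft_force: [-0.2, -0.1, 1.2]
grip_width: 0.0209
grip_force: 40.0
rows [0.002  0.0007 0.0024] 0 dist mm 0.9726193580879904 pos [ 0.6203 -0.1156  0.1477] ang 1.732733006811735 ft [-0.1769 -0.0613  1.1812] z axis [ 0.0006 -0.0002 -1.    ] grip 0.020925286363674002 39.98657958582044 t 24.3167 q6 -2.093888711661439
```

```bash
python3 -m handwheel '[[0,0.02,0,0],[0,0.04,0,0],[0,0.07,0,0],[0,0.1,0,0],[0,0.13,0,0],[0,0.16,0,0],[0,0.19,0,0],[0,0.22,0,0],[0,0.25,0,0],[0,0.28,0,0],[0,0.31,0,0],[0,0.33,0,0],[0,0.345,0,0],[0,0.352,0,0],[0,0.352,0,0],[0,0.352,0,0],[0,0.352,0,0]]'
python3 -c "
from h import *
to((.6203,-.1156,.147))"
```

```text
time: 25.73
position: [0.604, -0.0147, 0.1479]
tool_rot: [-0.082, 0.997, -0.004, 0.001]
ft_force: [0.6, -8.5, 0.6]
grip_width: 0.0209
grip_force: 40.1
rows [ 0.0013 -0.3405  0.0054] 0 dist mm 102.17273801511118 pos [ 0.604  -0.0147  0.1479] ang 1.7346658384809561 ft [ 0.6428 -8.4831  0.6054] z axis [ 0.002 -0.007 -1.   ] grip 0.020878564146845476 40.10967870242894 t 25.7333 q6 -1.9364370138368279
```

```bash
python3 -m handwheel '[[0,0.01,0,0],[0,0.013,0.002,0],[0,0.013,0.002,0],[0,0.013,0.002,0],[0,0.013,0.002,0],[0,0.013,0.002,0]]'
python3 - <<'E'
from h import *
to((.6203,-.1156,.147))
c=vision.camera("scene");c2=vision.camera("top")
R=np.array([[np.cos(YAW),-np.sin(YAW)],[np.sin(YAW),np.cos(YAW)]]);o=np.array([.5861,-.0348])
print("expect socket",proj(c,(*(o+R@[.02,.015]),.128)))
for l in ("socket","peg_mid","beaker","cone","bowl"): print(l,[(r["point"],round(r["conf"],2)) for r in vision.look_for("scene",l)[:3]])
E
```

```text
time: 26.23
position: [0.6044, -0.0136, 0.1481]
tool_rot: [-0.082, 0.997, -0.006, 0.002]
ft_force: [-0.1, -13.7, 2.9]
grip_width: 0.0212
grip_force: 40.4
rows [ 0.0035 -0.344   0.008 ] 0 dist mm 103.24061531645029 pos [ 0.6044 -0.0136  0.1481] ang 1.7355414937814926 ft [ -0.0961 -13.738    2.9341] z axis [ 0.0042 -0.0118 -0.9999] grip 0.02115668228015848 40.42344514047727 t 26.2333 q6 -1.9303532534793484
expect socket [218.9759 239.4539]
socket [([228.7, 245.8], 0.8), ([206.8, 158.2], 0.65)]
peg_mid [([286.8, 380.1], 0.67), ([212.1, 237.6], 0.65), ([245.4, 371.1], 0.52)]
beaker []
cone [([340.7, 360.8], 0.64)]
bowl [([203.2, 157.3], 0.8)]
```

At the stop: 13.7 N for only 1 mm more, and the socket is seen near where it should be with the cover open. Handing in.

```bash
python3 -c "
from rig import job
print(job.hand_in())"
```

```text
the job is handed in; nothing more can be done
None
```

I fitted the peg home and tugged the cover. It was caught, so I drew the bolt to its stop, slid the cover open to its stop by the peg and handed the job in still gripping it at about 14 N; no verdict was returned, and the beaker was hidden in the last picture.

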